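Work a double valve's spool across and back by its manual overrides

ROBOT

A 6-joint arm with a two-finger parallel gripper is mounted at the origin on the work surface; the furniture and walls round the work are solid. World frame = base frame: x ahead of the robot, y to its left, z up, the work surface at z = 0. Lengths are in m, angles in rad, forces in N, time in s.
With the tool pointing down it reaches from about 0.3 to 0.75 m from the base axis. Payload 8.5 kg.
Tool frame: the origin (TCP) lies midway between the tips of the shut fingers; the grasp point (between the pads) lies behind it (pinch_z is the z of the grasp point in the tool frame, in m); z points along the fingers, y is the direction in which the jaws open and shut (so a half turn about z gives the same grasp; the last joint's range is limited). The gripper opens to 88 mm and grips with 3 to 60 N. Pads are 18 mm wide; open, the fingers measure 123 mm over their backs; the gripper's body (75 mm by 187 mm) begins 45 mm behind the grasp point.
Start: joints at [1.11, 0.381, 1.297, -0, 1.464, -0.215], TCP at [0.134, 0.533, 0.239] pointing down, gripper open.
Joint ranges: [-3.11, 3.11], [-0.89, 2.33], [0.22, 2.48], [-1.42, 4.56], [0.17, 2.85], [-2.88, 2.88]. Speed limits (rad/s): [2.39, 2.39, 3.14, 3.14, 3.14, 3.14].

INTERFACE

Orientations are given as a unit quaternion [w, x, y, z].
In Python, from workcell import * gives the robot as it stands.
- The arm moves only by the tool send_rows, never from a script. Its argument "deltas" is text: rows parted by semicolons, each of 5 numbers parted by spaces: the finger opening in m, from 0 to 0.0881, then the shift along the tool's x, y, z in m, then the turn about the tool's z in rad. A call has 1 to 20 rows; each row is the pose to reach, as a shift and turn from the pose commanded when the call began, along the tool's axes at that moment; what a row does not reach only later rows make up. A row lasts 1/10 s, in which the tool goes at most 50 mm and 8.59 degrees, less where a joint would pass 70% of its speed; a pose out of reach is approached as far as the arm can. A call with a gripper value outside its range is refused whole. The fingers move at their own pace and stop on an object; "force" is the grip in N (left out, the last holds). Time passes only in rows, so rows that repeat a pose let the fingers close. It gives the time, the measured TCP pose, the force and the opening at its end, in the units of the state.
- sense(): the state, without advancing time (a new reading comes with each control period).
- get_image(name): name is "side" or "top" or "wrist"; returns the picture (384x512x3 uint8, red, green, blue); there is no depth.
- camera_model(name): a dict with "fx", "fy", "cx", "cy" (pixels), "view" (4x4, takes a point from world to camera coordinates). Camera axes: x right, y up, looking along -z (the intrinsics and any distortion apply to the point x, -y, -z); pixel columns grow to the right and rows downward; lengths in m; the calibration is good to about 2 mm. A picture is of the moment at which its call begins: read the wrist's pose just before it. camera_model takes no time and is no camera call; for the wrist camera it gives the pose at the moment of the call.
- hand_in(): hands the job in, once; it reports no verdict.
The state is a dict: "time_s": time; "qpos": joint angles; "joint_vel": joint speeds; "effort": joint torques, N m; "eef_pos": TCP position; "orientation": TCP orientation; "wrist_force": force on the tool from outside, world axes, zero at the start; "torque": the same for the moment, N m; "grip_width": opening from 0.0 (shut) to 1.0 (fully open).
Only numpy, scipy, OpenCV 4.12 (cv2) and the standard library are available. Lean on these libraries where they do the work, as an engineer would, in place of code of your own. Each camera call takes 0.05 s, during which the arm holds its last target.

TASK

One of the four valves on the manifold has a manual override button at both ends; before air is put on it, check that its spool moves freely: with the fingertips press the override that now stands out fully in, then press the one at its other end, which has come up, fully in again, so that the valve is left in the position in which you found it. Press lightly, do not press any other valve's override or shift the tools and parts lying about, and draw the hand clear at the end.

Things in the scene. Friction and masses are not known exactly. Their poses are not given: they have to be found in the camera images.
- manifold: Aluminium valve manifold fixed to the bench: a rail 104 mm deep (its x), 232 mm long over its end plates (its y) and 34 mm high, with four valves side by side on top at 50 mm pitch. Origin: centre of its underside on the bench; x points to its far side (away from the robot), y to the left along the row. Turned by up to 0.25 rad. A fixed bench vice, up to 0.20 m high, stands left of it.
- valve_double: The one valve with a manual override button at both ends, 189 mm long (198 mm over the plug blades) by 46 mm wide by 36 mm high; a black cap and coil at each end. It may stand at any of the four stations. Origin: centre of its underside, 34 mm above the bench; x along its length toward the far end, y across it. Its two overrides lie on its centre line at x = -60 mm (near) and x = +60 mm (far).
- override_near (a point): Centre of the top of the double valve's near override, a brass button 17 mm across with a rounded edge. It moves with the button: 87 mm above the bench when out, 77 mm when fully in (it then stands 5 mm above the black cap round it).
- override_far (a point): The same for the far override, a brass button 17 mm across with a rounded edge; 87 mm above the bench when out, 77 mm when fully in.
- rocker (a joint): Rocker linking the double valve's two overrides (rad): as one goes in by up to 10 mm the other comes out as far. +0.083 = far one fully in, -0.083 = near one fully in. An over-centre detent holds it at either end, where it also rests at the start: a button takes 3 to 5 N, past the middle it snaps over by itself and stays. Cushioned at the bottom (4 N per mm), hard stop 4 mm deeper.
- valve_single_a: The first of three like spring-return valves, 149 mm long over its parts, 46 mm wide, 36 mm high: one override, at the near end (x = -60 mm), and a thin plain cover at the far end. Origin and axes as for the double valve. Leave alone.
- single_a (a joint): Override of that valve (m), a brass button 17 mm across with a rounded edge, top 87 mm above the bench: 0 = out, 0.008 = fully in; a spring of 2 to 6 N returns it. Must not be pressed.
- valve_single_b: The second of three like spring-return valves, 149 mm long over its parts, 46 mm wide, 36 mm high: one override, at the near end (x = -60 mm), and a thin plain cover at the far end. Origin and axes as for the double valve. Leave alone.
- single_b (a joint): Override of that valve (m), a brass button 17 mm across with a rounded edge, top 87 mm above the bench: 0 = out, 0.008 = fully in; a spring of 2 to 6 N returns it. Must not be pressed.
- valve_single_c: The third of three like spring-return valves, 149 mm long over its parts, 46 mm wide, 36 mm high: one override, at the near end (x = -60 mm), and a thin plain cover at the far end. Origin and axes as for the double valve. Leave alone.
- single_c (a joint): Override of that valve (m), a brass button 17 mm across with a rounded edge, top 87 mm above the bench: 0 = out, 0.008 = fully in; a spring of 2 to 6 N returns it. Must not be pressed.
- fitting_steel: Steel threaded fitting, 29x33x30 mm, standing in front of the manifold. Loose bystander. Origin: centre of its underside.
- fitting_brass: Brass threaded fitting, 22x25x27 mm, standing in front of the manifold. Loose bystander. Origin: centre of its underside.
- spanner: Combination spanner, 170 mm long, 26 mm wide, 7 mm high, lying in front of the manifold. Loose bystander. Origin: centre of its underside.
- tape: Roll of black tape, 58 mm across, 19 mm high, right of the manifold. Loose bystander. Origin: centre of its underside.
- oil_can: Metal can with black screw cap, 58 mm across, 103 mm high, right of the manifold. Loose bystander. Origin: centre of its underside.

How it is judged:
On the way, in this order (a step that is already met when the one before it is completed fails the run):
1. the override that stood out is pressed fully in, and the one at the other end has come up (distance of each of override_near, override_far from where it was at the start of the episode above 0.0075 m), for 0.2 s.
2. the risen override is pressed fully in, and the first one stands out again (distance of each of override_near, override_far from where it was at the start of the episode below 0.0025 m), for 0.2 s.
At the end, for the whole second after the job is handed in: Both overrides of the double valve are back within 2.5 mm of where they stood at the start, the rocker within 0.018 rad of that end of its travel; the single valves' overrides are out (less than 2 mm in) and every loose thing lies within 10 mm of where it was (all of step 2 and (value of joint rocker above 0.065 rad or value of joint rocker below -0.065 rad) and value of joint each of single_a, single_b, single_c below 0.002 m and distance of each of fitting_steel, fitting_brass, spanner, tape, oil_can from where it was at the start of the episode below 0.01 m); the robot touches nothing.
It fails at once if another valve's override is pressed in by more than 3 mm (value of joint any of single_a, single_b, single_c above 0.003 m).
It fails at once if the double valve is pressed harder than 30 N (contact force between the fingers and valve_double above 30 N).
It fails at once if another valve or the manifold is pushed harder than 15 N (contact force between the fingers and valve_single_a above 15 N or contact force between the fingers and valve_single_b above 15 N or contact force between the fingers and valve_single_c above 15 N or contact force between the fingers and manifold above 15 N).
It fails at once if a loose bystander is moved by more than 10 mm (distance of any of fitting_steel, fitting_brass, spanner, tape, oil_can from where it was at the start of the episode above 0.01 m).
It also fails if it takes over 37 s, if anything falls off the work surface, if the arm or the gripper's body presses on something with over 40 N, if the wrist force passes 120 N, or if a joint passes its speed limit or range.

## Working session

There is one attempt and no reset: what is moved stays moved. The work goes in short steps, Python scripts to look and compute and a tool call to move; the robot and the scene stay as the last step left them, time stands still between calls to the robot, and variables do not carry over. Pictures are saved under pics/ and viewed, and the job is handed in when it is done.

Besides the shell and the picture viewer there is one more tool, called after "Request:" in YAML: its name, and indented under it one key for each argument. send_rows: Moves the arm, as the interface text tells. Its arguments: {"type":"object","properties":{"deltas":{"type":"string"},"force":{"type":"number"}},"required":["deltas"]}

```bash
mkdir -p pics; python3 - <<'E'
from workcell import *
import cv2
s=sense();print(s)
for n in("top","side","wrist"):
    m=camera_model(n);print(n,m)
    cv2.imwrite(f"pics/{n}0.png",cv2.cvtColor(get_image(n),cv2.COLOR_RGB2BGR))
E
```

```text
{'time_s': 0.0, 'qpos': array([ 1.10971484e+00,  3.81178862e-01,  1.29825040e+00, -2.25128025e-05,
        1.46359687e+00, -2.15294999e-01]), 'joint_vel': array([ 0.00060226,  0.00051806,  0.00128416, -0.00173028, -0.00121966,
        0.00012808]), 'effort': array([-4.86873269e-04, -4.37944007e+01, -2.24556059e+01,  7.13441614e-02,
        3.53306439e-02, -1.28849401e-04]), 'eef_pos': array([0.13370269, 0.53321138, 0.23815047]), 'orientation': array([-2.27241285e-04,  1.22582904e-01,  9.92458018e-01, -6.79853114e-04]), 'wrist_force': array([-0.09951621,  0.91420531,  0.05136918]), 'torque': array([ 0.02211426, -0.01143438, -0.02788871]), 'grip_width': 1.0015405356651477}
top {'fx': 348.5894370766882, 'fy': 348.5894370766882, 'cx': 252.2573916184974, 'cy': 193.1556623682047, 'view': array([[-0.02163824, -0.99936534, -0.02829674, -0.17281901],
       [ 0.9909131 , -0.02519624,  0.13212258, -0.51984047],
       [-0.1327517 , -0.02518071,  0.99082941, -0.86072739],
       [ 0.        ,  0.        ,  0.        ,  1.        ]])}
side {'fx': 430.0707191405673, 'fy': 430.0707191405673, 'cx': 253.2331678307339, 'cy': 196.2878772239518, 'view': array([[-0.96776435, -0.25153263, -0.01278677,  0.43350181],
       [ 0.08367922, -0.3690092 ,  0.92565112, -0.19332918],
       [-0.2375499 ,  0.89474217,  0.378162  , -0.58085589],
       [ 0.        ,  0.        ,  0.        ,  1.        ]])}
wrist {'fx': 288.15732380271595, 'fy': 288.15732380271595, 'cx': 255.0332441572603, 'cy': 191.59817854253015, 'view': array([[ 0.24410969,  0.96974639, -0.00154797, -0.55037075],
       [-0.92749269,  0.23300671, -0.29234428,  0.03927668],
       [-0.28313912,  0.0727998 ,  0.95631189, -0.38965473],
       [ 0.        ,  0.        ,  0.        ,  1.        ]])}
```

View pics/top0.png

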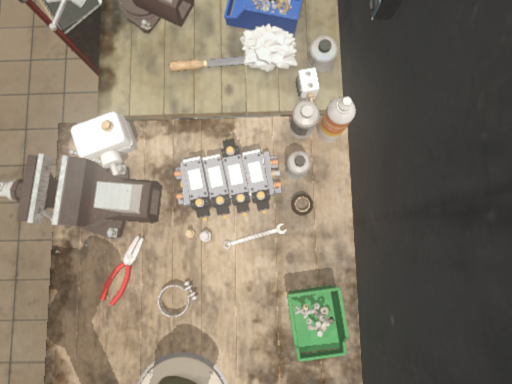

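View pics/side0.png

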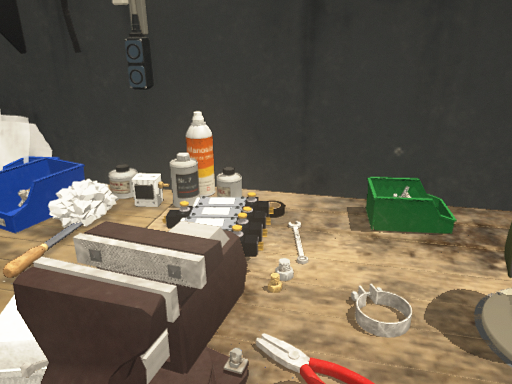

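View pics/wrist0.png

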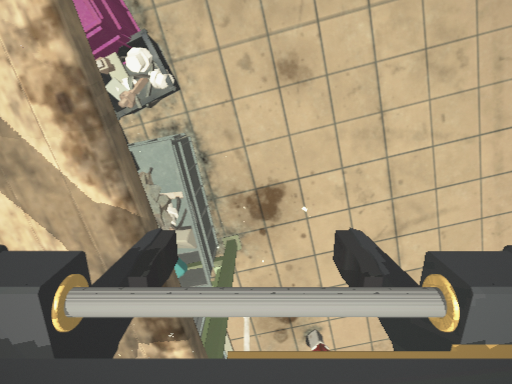

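```bash
cat > h.py <<'E'
import numpy as np
def ray(m,u,v):
    V=m["view"];R=V[:3,:3];t=V[:3,3]
    d=R.T@np.array([(u-m["cx"])/m["fx"],-(v-m["cy"])/m["fy"],-1]);return -R.T@t,d
def onz(m,u,v,z):
    c,d=ray(m,u,v);return c+d*(z-c[2])/d[2]
def proj(m,p):
    q=m["view"][:3,:3]@np.array(p)+m["view"][:3,3]
    return m["cx"]+m["fx"]*q[0]/-q[2], m["cy"]-m["fy"]*q[1]/-q[2]
E
python3 - <<'E'
import cv2,numpy as np
from workcell import *
from h import *
im=cv2.imread("pics/top0.png")
c=im[130:250,165:325];cv2.imwrite("pics/topz.png",cv2.resize(c,(800,600),interpolation=cv2.INTER_CUBIC))
s=cv2.imread("pics/side0.png")[180:300,160:320];cv2.imwrite("pics/sidez.png",cv2.resize(s,(800,600),interpolation=cv2.INTER_CUBIC))
h=cv2.cvtColor(im,cv2.COLOR_BGR2HSV)
k=cv2.inRange(h,(12,120,140),(35,255,255));m=camera_model("top")
n,l,st,ce=cv2.connectedComponentsWithStats(k)
for i in range(1,n):
    u,v=ce[i]
    if 165<u<325 and 130<v<250: print(st[i],ce[i],onz(m,u,v,.087),onz(m,u,v,.077))
E
```

```text
(no output)
```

View pics/topz.png

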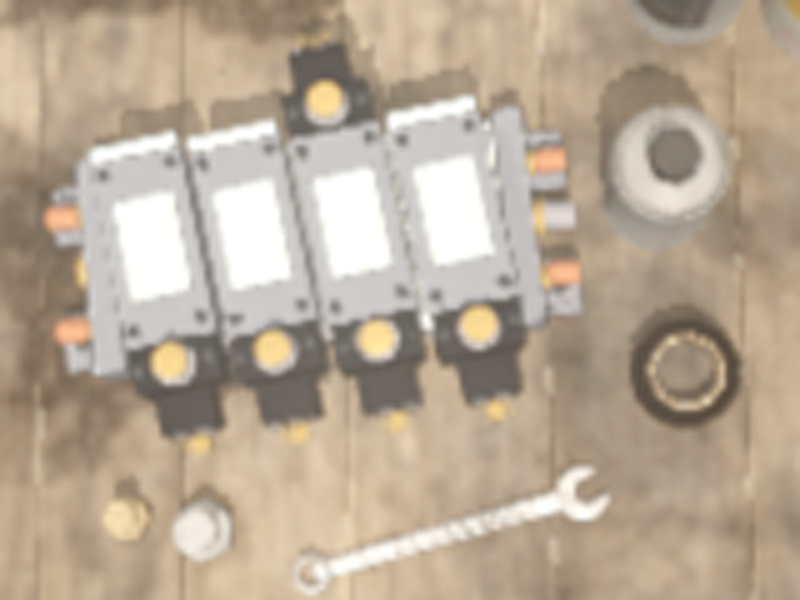

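View pics/sidez.png

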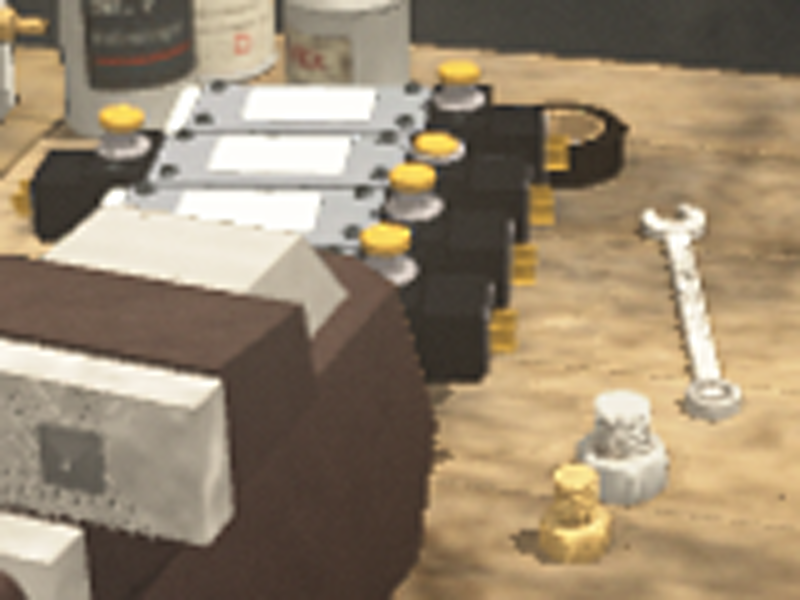

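```bash
python3 - <<'E'
import cv2,numpy as np
from workcell import *
from h import *
P={}
for n,x0,y0 in(("top",165,130),("side",160,180)):
    im=cv2.imread(f"pics/{n}0.png");m=camera_model(n)
    h=cv2.cvtColor(im,cv2.COLOR_BGR2HSV)
    k=cv2.inRange(h,(12,110,150),(30,255,255))
    k[:y0]=0;k[y0+120:]=0;k[:,:x0]=0;k[:,x0+160:]=0
    nn,l,st,ce=cv2.connectedComponentsWithStats(k)
    for i in range(1,nn):
        if st[i][4]<15: continue
        u,v=ce[i];print(n,st[i],ce[i].round(1),onz(m,u,v,.087).round(4),onz(m,u,v,.077).round(4))
E
```

```text
side [160 182   9   6  27] [163.1 184.1] [ 0.6997 -0.2165  0.087 ] [ 0.7124 -0.2409  0.077 ]
side [247 192   9   5  39] [251.3 193.9] [ 0.5037 -0.2041  0.087 ] [ 0.5102 -0.2281  0.077 ]
side [180 201   9   5  38] [183.8 203.1] [ 0.6164 -0.1312  0.087 ] [ 0.6264 -0.1529  0.077 ]
side [269 202  12  12  59] [272.9 206.4] [ 0.4493 -0.1534  0.087 ] [ 0.4541 -0.1758  0.077 ]
side [243 206   9   5  32] [246.7 208.3] [ 0.4941 -0.1341  0.087 ] [ 0.5003 -0.1559  0.077 ]
side [238 212   9   6  41] [242.1 214.9] [ 0.4943 -0.1047  0.087 ] [ 0.5005 -0.1255  0.077 ]
side [162 216   4   8  20] [163.6 219.9] [ 0.621  -0.0542  0.087 ] [ 0.6312 -0.0735  0.077 ]
side [266 218   5   7  31] [268.1 221.2] [ 0.4439 -0.09    0.087 ] [ 0.4485 -0.1104  0.077 ]
side [232 224  10   7  52] [236.7 227.3] [ 0.4894 -0.0551  0.087 ] [ 0.4955 -0.0744  0.077 ]
side [262 229   6   8  34] [264.8 232.5] [ 0.4398 -0.0473  0.087 ] [ 0.4443 -0.0664  0.077 ]
side [258 242   6   9  47] [260.7 246. ] [ 0.4357 -0.0023  0.087 ] [ 0.4401 -0.02    0.077 ]
side [268 272  15  21 170] [274.6 284.2] [0.3939 0.0929 0.087 ] [0.397  0.0783 0.077 ]
```

```bash
python3 - <<'E'
import cv2,numpy as np
from workcell import *
from h import *
im=cv2.imread("pics/top0.png");m=camera_model("top")
h=cv2.cvtColor(im,cv2.COLOR_BGR2HSV)
for p in((229,150),(240,198),(219,200),(198,202),(260,195)):print(h[p[1],p[0]],end=' ')
k=cv2.inRange(h,(10,75,215),(30,255,255))
nn,l,st,ce=cv2.connectedComponentsWithStats(k)
for i in range(1,nn):
    u,v=ce[i]
    if not(165<u<325 and 130<v<250) or st[i][4]<12: continue
    print("top",st[i],ce[i].round(1),onz(m,u,v,.087).round(4),onz(m,u,v,.077).round(4))
s=camera_model("side")
# triangulate
def tri(a,b):
    c1,d1=ray(m,*a);c2,d2=ray(s,*b)
    x=np.linalg.lstsq(np.c_[d1,-d2],c2-c1,rcond=None)[0]
    p,q=c1+d1*x[0],c2+d2*x[1];return ((p+q)/2).round(4),(p-q).round(4)
for a,b in(((229.8,150.2),(183.8,203.1)),((240.5,198),(246.7,208.3)),((220,200.2),(242.1,214.9)),((199.5,202.5),(236.7,227.3)),((260.8,195.4),(251.3,193.9))):print(a,tri(a,b))
E
```

```text
[ 20 100 254] [ 22  95 255] [ 21 100 252] [ 20 102 250] [ 21 102 252] top [227 147   6   6  32] [229.5 149.5] [ 0.6174 -0.133   0.087 ] [ 0.6201 -0.1321  0.077 ]
top [271 160   7   4  26] [274.2 161.6] [ 0.5841 -0.2413  0.087 ] [ 0.5864 -0.2417  0.077 ]
top [174 172   7   4  24] [177.2 173.4] [ 0.5614 -0.0048  0.087 ] [ 0.5634 -0.0023  0.077 ]
top [274 183   7   4  25] [277.1 184.4] [ 0.5279 -0.2466  0.087 ] [ 0.5295 -0.247   0.077 ]
top [258 192   6   6  32] [260.5 194.5] [ 0.5045 -0.2061  0.087 ] [ 0.5058 -0.2061  0.077 ]
top [176 194   7   5  22] [179.2 195.8] [ 0.5064 -0.0099  0.087 ] [ 0.5077 -0.0076  0.077 ]
top [237 194   7   7  34] [239.8 197. ] [ 0.4997 -0.1563  0.087 ] [ 0.501  -0.1557  0.077 ]
top [216 197   7   6  33] [219.1 199.3] [ 0.4954 -0.1064  0.087 ] [ 0.4966 -0.1052  0.077 ]
top [196 199   6   6  32] [198.5 201.5] [ 0.4913 -0.0567  0.087 ] [ 0.4925 -0.0548  0.077 ]
top [242 213   5   4  14] [243.8 214.4] [ 0.4578 -0.1651  0.087 ] [ 0.4585 -0.1646  0.077 ]
top [222 215   5   4  16] [224.2 216.6] [ 0.4535 -0.1182  0.087 ] [ 0.4542 -0.1171  0.077 ]
(229.8, 150.2) (array([ 0.6166, -0.1334,  0.0858]), array([-0.0012, -0.0004, -0.0004]))
(240.5, 198) (array([ 0.4995, -0.1571,  0.0765]), array([-0.0019, -0.0004, -0.0003]))
(220, 200.2) (array([ 0.4943, -0.1081,  0.0853]), array([-0.0019, -0.0004, -0.0003]))
(199.5, 202.5) (array([ 0.4898, -0.0586,  0.0852]), array([-0.0014, -0.0003, -0.0002]))
(260.8, 195.4) (array([ 0.5034, -0.2066,  0.086 ]), array([-0.0019, -0.0004, -0.0002]))
```

Request:
send_rows:
  deltas: "0 0 0 -0.02 0; 0 -0.06 -0.05 -0.03 -0.05; 0 -0.63 -0.528 -0.03 -0.38; 0 -0.63 -0.528 -0.03 -0.38; 0 -0.63 -0.528 -0.03 -0.38; 0 -0.63 -0.528 -0.03 -0.38; 0 -0.63 -0.528 -0.03 -0.38; 0 -0.63 -0.528 -0.03 -0.38; 0 -0.63 -0.528 -0.03 -0.38; 0 -0.63 -0.528 -0.03 -0.38; 0 -0.63 -0.528 -0.03 -0.38; 0 -0.63 -0.528 -0.03 -0.38; 0 -0.63 -0.528 -0.03 -0.38; 0 -0.63 -0.528 -0.03 -0.38; 0 -0.63 -0.528 -0.03 -0.38; 0 -0.63 -0.528 -0.03 -0.38; 0 -0.63 -0.528 -0.03 -0.38; 0 -0.63 -0.528 -0.03 -0.38; 0 -0.63 -0.528 -0.03 -0.38; 0 -0.63 -0.528 -0.03 -0.38"

```text
time_s: 2.15
eef_pos: [0.6163, -0.1321, 0.2679]
orientation: [-0.001, -0.067, 0.998, 0.0]
wrist_force: [0.3, 0.5, 0.1]
grip_width: 0.006
```

Request:
send_rows:
  deltas: "0 0 0 0.04 0; 0 0 0 0.08 0; 0 0 0 0.12 0; 0 0 0 0.15 0; 0 0 0 0.15 0"

```text
time_s: 2.65
eef_pos: [0.6142, -0.1299, 0.1155]
orientation: [-0.003, -0.068, 0.998, 0.002]
wrist_force: [-0.1, -0.1, -0.2]
grip_width: 0.007
```

```bash
python3 - <<'E'
from workcell import *
from h import *
import cv2
print(sense()['eef_pos'],sense()['wrist_force'])
for n in("wrist","side"):
    m=camera_model(n); im=cv2.cvtColor(get_image(n),cv2.COLOR_RGB2BGR)
    for p in((.617,-.1322,.087),(.5005,-.156,.077)):print(n,proj(m,p))
    cv2.imwrite(f"pics/{n}1.png",im)
cv2.imwrite("pics/side1z.png",cv2.resize(im[120:270,120:320],(800,600),interpolation=cv2.INTER_CUBIC))
E
```

```text
[ 0.61418652 -0.1298981   0.11549395] [-0.07417946 -0.12343141 -0.1691797 ]
wrist (np.float64(249.29884824523486), np.float64(228.19673479862394))
wrist (np.float64(234.46352410877307), np.float64(29.328206250608076))
side (np.float64(183.67093851125298), np.float64(202.84068904406337))
side (np.float64(246.53975324286375), np.float64(208.28805803976715))
```

View pics/wrist1.png

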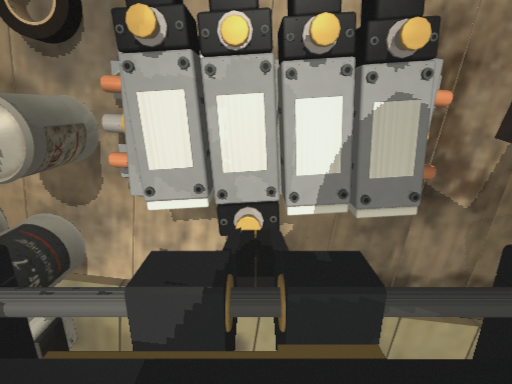

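View pics/side1z.png

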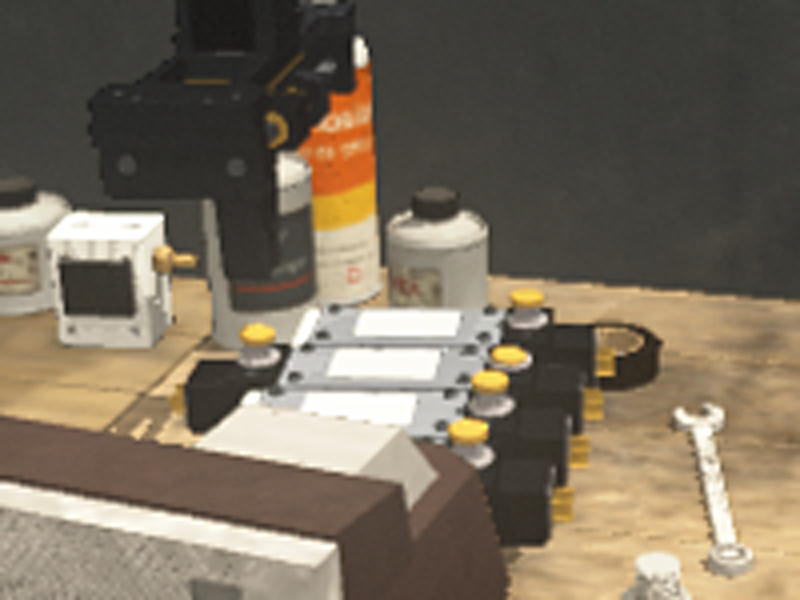

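Request:
send_rows:
  deltas: "0 0 0 0.01 0; 0 0 0 0.02 0; 0 0 0 0.02 0; 0 0 0 0.02 0"

```text
time_s: 3.15
eef_pos: [0.6164, -0.132, 0.0989]
orientation: [0.0, -0.067, 0.998, -0.0]
wrist_force: [0.7, -0.9, -0.0]
grip_width: 0.006
```

Request:
send_rows:
  deltas: "0 -0.0005 0 0.006 0; 0 -0.0005 0 0.01 0; 0 -0.0005 0 0.013 0; 0 -0.0005 0 0.015 0; 0 -0.0005 0 0.017 0; 0 -0.0005 0 0.019 0; 0 -0.0005 0 0.021 0; 0 -0.0005 0 0.0222 0; 0 -0.0005 0 0.0222 0; 0 -0.0005 0 0.0222 0; 0 -0.0005 0 0.0222 0"

```text
time_s: 4.25
eef_pos: [0.6167, -0.1319, 0.0767]
orientation: [-0.0, -0.067, 0.998, -0.0]
wrist_force: [-2.2, 0.2, 4.9]
grip_width: 0.007
```

```bash
python3 - <<'E'
from workcell import *
import cv2
print(sense()['eef_pos'],sense()['wrist_force'])
im=cv2.cvtColor(get_image("side"),cv2.COLOR_RGB2BGR)
cv2.imwrite("pics/side2z.png",cv2.resize(im[150:270,160:320],(800,600),interpolation=cv2.INTER_CUBIC))
E
```

```text
[ 0.61673585 -0.13191206  0.07674498] [-2.18301801  0.15561159  4.936065  ]
```

View pics/side2z.png

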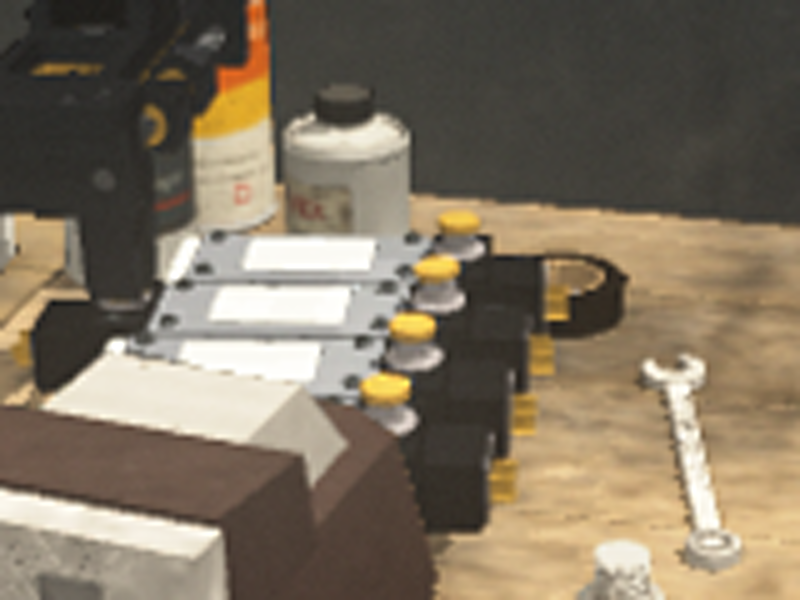

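Request:
send_rows:
  deltas: "0 0 0 -0.01 0; 0 0 0 -0.03 0; 0 0 0 -0.045 0; 0 0.03 -0.002 -0.045 0; 0 0.065 -0.0045 -0.045 0; 0 0.1 -0.007 -0.045 0; 0 0.1184 -0.0083 -0.045 0; 0 0.1184 -0.0083 -0.035 0; 0 0.1184 -0.0083 -0.025 0; 0 0.1184 -0.0083 -0.025 0; 0 0.1184 -0.0083 -0.025 0; 0 0.1184 -0.0083 -0.025 0"

```text
time_s: 5.5
eef_pos: [0.5013, -0.1559, 0.1015]
orientation: [0.0, -0.067, 0.998, -0.0]
wrist_force: [0.5, -0.0, 0.3]
grip_width: 0.003
```

```bash
python3 - <<'E'
from workcell import *
import cv2
print(sense()['eef_pos'],sense()['wrist_force'])
im=cv2.cvtColor(get_image("side"),cv2.COLOR_RGB2BGR)
cv2.imwrite("pics/side3z.png",cv2.resize(im[150:270,160:320],(800,600),interpolation=cv2.INTER_CUBIC))
E
```

```text
[ 0.50129367 -0.15585665  0.10146317] [ 0.47890963 -0.04852731  0.26150162]
```

View pics/side3z.png

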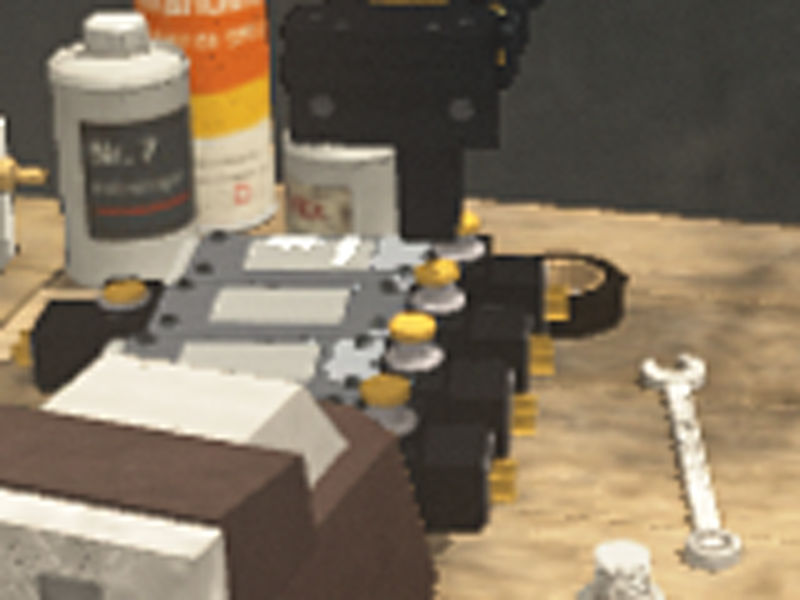

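Request:
send_rows:
  deltas: "0 0.001 0 0.008 0; 0 0.001 0 0.012 0; 0 0.001 0 0.015 0; 0 0.001 0 0.017 0; 0 0.001 0 0.019 0; 0 0.001 0 0.021 0; 0 0.001 0 0.023 0; 0 0.001 0 0.025 0; 0 0.001 0 0.025 0; 0 0.001 0 0.025 0; 0 0.001 0 0.025 0"

```text
time_s: 6.65
eef_pos: [0.4999, -0.1562, 0.0768]
orientation: [0.0, -0.067, 0.998, -0.0]
wrist_force: [1.4, 0.3, 3.6]
grip_width: 0.004
```

```bash
python3 - <<'E'
from workcell import *
import cv2
print(sense()['eef_pos'],sense()['wrist_force'])
im=cv2.cvtColor(get_image("side"),cv2.COLOR_RGB2BGR)
cv2.imwrite("pics/side4z.png",cv2.resize(im[150:270,160:320],(800,600),interpolation=cv2.INTER_CUBIC))
E
```

```text
[ 0.49992336 -0.15620107  0.07682372] [1.41303449 0.28984035 3.62979754]
```

View pics/side4z.png

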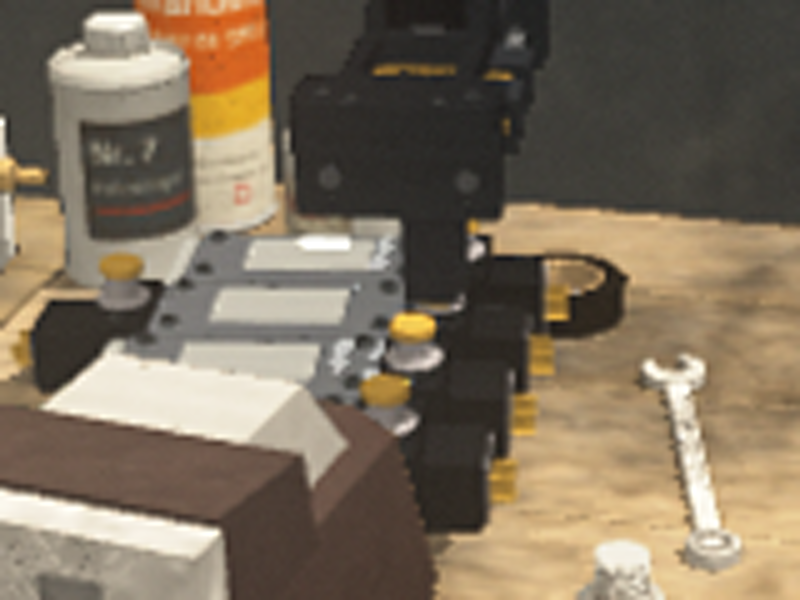

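Request:
send_rows:
  deltas: "0 0 0 0.0006 0; 0 0 0 0.0006 0; 0 0 0 -0.015 0; 0 0 0 -0.05 0; 0 0 0 -0.1 0; 0 0 0 -0.15 0; 0 0.03 0 -0.17 0; 0 0.07 0 -0.17 0; 0 0.1 0 -0.17 0; 0 0.1 0 -0.17 0; 0 0.1 0 -0.17 0"

```text
time_s: 7.8
eef_pos: [0.4006, -0.1696, 0.2465]
orientation: [0.0, -0.067, 0.998, -0.0]
wrist_force: [0.2, -1.0, 0.0]
grip_width: 0.004
```

```bash
python3 - <<'E'
from workcell import *
import cv2
print(sense()['eef_pos'],sense()['wrist_force'],sense()['time_s'])
im=cv2.cvtColor(get_image("side"),cv2.COLOR_RGB2BGR)
cv2.imwrite("pics/side5z.png",cv2.resize(im[180:300,160:320],(800,600),interpolation=cv2.INTER_CUBIC))
a=cv2.imread("pics/side0.png")
print((cv2.absdiff(a,im).max(2)[182:300,160:320]>60).sum())
E
```

```text
[ 0.40056394 -0.16963583  0.24654544] [ 0.15862508 -1.04833411  0.02118845] 7.8
1476
```

View pics/side5z.png

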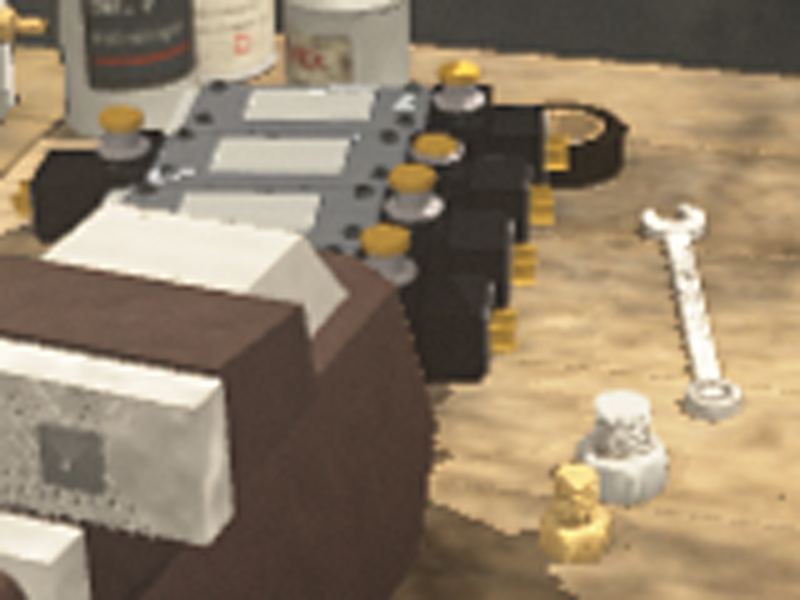

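The picture matches the first one apart from shadow: the far button is out at (122,120), the near one is in at (438,148), and the fittings, spanner and tape have not moved. The hand is clear.

```bash
python3 -c "
from workcell import *
print(hand_in())"
```

```text
the job is handed in; nothing more can be done
None
```

I pressed both overrides of the double valve (third from the left) and handed the job in. The valve is back in the position I found it in.

- **Start:** the far override stood out and the near one was in.
- **First press:** with the fingers shut, I pressed the far override in to z ≈ 76.7 mm. The wrist force was about 5 N, and the side picture showed the near one had come up.
- **Second press:** I pressed the near override in to about the same height at roughly 4 N, and the far one came up again.
- **End:** I drew the hand clear to z ≈ 0.25 m, finishing at about 7.8 s of the 37 s allowed.

**Last checks:** the final side picture matched the first one by eye. The far button is out, the near one is in, and the three single overrides are out. The fittings, spanner and tape sit where they were. Nothing I saw suggested the oil can was touched, but I did not measure it or the other bystanders afterwards.

**What disagreed:**
- The row of near buttons gave a manifold turn of about 0.09 rad, while the line between the two overrides gave about 0.20 rad. I did not resolve this. I used the directly measured button positions, on which the top and side views agreed to about 2 mm. The wrist view confirmed the near button to about a pixel; the far one was half hidden by the fingers.
- A plain pixel difference between the first and last side pictures flagged 1,476 pixels. I put this down to the arm's shadow.

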